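# Hang the spice caddy on the kitchen rail and fill it

## Task

Hang the empty white spice caddy on the upper bar of the kitchen rail, both of its hooks over the bar in the free stretch between the things already hanging there and its tray on the robot's side, and let go of it. Then lift the red-lidded and the green-lidded spice jar over the tray's front lip and set them down gently inside it, upright, one in each of its two bays. Do not knock over the jars or disturb anything else: the yellow-lidded jar, garlic, oil bottle, pepper mill and bowl stay where they stand.

Things in the scene. Friction and masses are not known exactly. Their poses are not given: they have to be found in the camera images.
- rail: fixed kitchen rail: two dark posts 16 mm thick, 400 mm apart, 216 mm tall, feet 130 x 30 mm, joined by two round steel bars 12 mm thick. Origin on the worktop midway between the posts; x across the bars, away from the robot; y along the bars. Upper bar's axis: z 200 mm, x 0. Lower bar's axis: z 130, x -6 mm; the hung caddy's plate leans on it.
- bar_top (a point): point on top of the upper bar at mid-length, 206 mm above the worktop; axes as the rail's
- cup: copper cup, 76 mm in diameter and 100 mm tall, fixed on the upper bar near one end (either end), on the robot's side, rim level with the bar's axis; its strap rises 10 mm above the bar's axis. It takes up 38 mm of the bar to each side of its origin. Origin: on the axis of the upper bar, at the middle of its strap.
- strainer: small steel strainer on a wire hook, fixed on the upper bar near the end where the cup is not; it takes up 14 mm of the bar to each side and rises 11 mm above the bar's axis. Origin: on the axis of the upper bar, at its hook.
- caddy: white steel caddy, 0.4 kg, loose, upright on the worktop between oil and mill. Origin: centre of its underside; x from its tray's front lip (-33 mm) to its back plate (33 to 37); y along its width (-84 to 84); z up. Lip and end walls reach z 32 mm, plate 90. A divider at y 0 (to z 31, 4 thick) makes two bays. Hung, it swings on the bar until the plate rests on the lower bar, leaning up to 0.1 rad.
- caddy_hook (a point): middle of the hook slot, midway between the hooks (caddy frame 49, 0, 90 mm); lies on the bar's top when hung. Two hooks, 20 mm wide, at y -60 and 60: slots open downwards, 24 mm wide (x 37 to 61), inner top z 90, outer top z 94, back legs (x 61 to 65) down to z 62 mm.
- caddy_handle (a point): centre of the caddy's wooden handle bar (caddy frame x = 35, y = 0, z = 118 mm): 90 mm long along y, 12 mm thick along x, 16 mm high (z = 110 to 126 mm), on two stems at y = -36 and 36 mm; free space of 20 mm under the bar between the stems
- bay_left (a point): centre of the caddy's bay on its +y side, on top of the tray floor (caddy frame 1, 41, 4 mm). The bay is 62 mm deep (x) and 78 mm wide (y) inside; its lip rises 28 mm above this floor.
- bay_right (a point): the same for the bay on its -y side (y = -41 mm)
- red_jar: spice jar, upright cylinder 44 mm in diameter and 100 mm tall, about 0.16 kg, red lid on its top 30 mm (same diameter), paper label. It starts standing on the board, at any of the board's four places. Origin: centre of its underside, z up along it; its yaw means nothing.
- green_jar: spice jar, upright cylinder 44 mm in diameter and 100 mm tall, about 0.16 kg, green lid on its top 30 mm (same diameter), paper label. It starts standing on the board, at any of the board's four places. Origin: centre of its underside, z up along it; its yaw means nothing.
- yellow_jar: spice jar, upright cylinder 44 mm in diameter and 100 mm tall, about 0.16 kg, yellow lid on its top 30 mm (same diameter), paper label. It starts standing on the board, at any of the board's four places. Origin: centre of its underside, z up along it; its yaw means nothing. It stays there.
- garlic: garlic bulb, 58 mm in diameter, 55 mm tall, on one of the board's places. Origin: centre of its underside. It stays.
- board: wooden chopping board, fixed, 200 mm (its x) by 290 mm (its y), 20 mm thick; four places at x = -45 or 45 mm, y = -65 or 65 mm, with about 10 mm of scatter. Origin: centre of its underside.
- oil: green glass oil bottle, 56 mm in diameter, 215 mm tall, beside one end of the caddy. Origin: centre of its underside. It stays.
- mill: dark wooden pepper mill, 54 mm in diameter, 185 mm tall, beside the other end of the caddy. Origin: centre of its underside. It stays.
- ramekin: white bowl, 80 mm in diameter, 45 mm tall, near the middle in front of the robot. Origin: centre of its underside. It stays.
There are look-alikes about, which are no part of the job. Of the things that look like the caddy, the middle-sized one is meant.

How it is judged:
On the way, in this order (a step that is already met when the one before it is completed fails the run):
1. the caddy hangs by both hooks on the upper bar, tray on the robot's side, released (x of caddy_hook in the frame of bar_top between -0.013 and 0.013 m and z of caddy_hook in the frame of bar_top between -0.009 and 0.009 m and y of caddy_hook in the frame of bar_top between -0.14 and 0.14 m and x of caddy in the frame of bar_top below -0.02 m and angle between the z axis of caddy and the z axis of rail, either way round below 0.3 rad and angle between the y axis of caddy and the y axis of rail, either way round below 0.15 rad and contact force between the fingers and caddy below 0.1 N and linear speed of caddy below 0.05 m/s), for 0.2 s.
2. one of the two jars stands in a bay of the hung caddy, released (all of step 1 and ((x of red_jar in the frame of bay_left between -0.02 and 0.02 m and y of red_jar in the frame of bay_left between -0.03 and 0.03 m and z of red_jar in the frame of bay_left between -0.01 and 0.01 m and angle between the z axis of red_jar and the z axis of caddy, either way round below 0.2 rad and contact force between the fingers and red_jar below 0.1 N and linear speed of red_jar below 0.05 m/s) or (x of red_jar in the frame of bay_right between -0.02 and 0.02 m and y of red_jar in the frame of bay_right between -0.03 and 0.03 m and z of red_jar in the frame of bay_right between -0.01 and 0.01 m and angle between the z axis of red_jar and the z axis of caddy, either way round below 0.2 rad and contact force between the fingers and red_jar below 0.1 N and linear speed of red_jar below 0.05 m/s) or (x of green_jar in the frame of bay_left between -0.02 and 0.02 m and y of green_jar in the frame of bay_left between -0.03 and 0.03 m and z of green_jar in the frame of bay_left between -0.01 and 0.01 m and angle between the z axis of green_jar and the z axis of caddy, either way round below 0.2 rad and contact force between the fingers and green_jar below 0.1 N and linear speed of green_jar below 0.05 m/s) or (x of green_jar in the frame of bay_right between -0.02 and 0.02 m and y of green_jar in the frame of bay_right between -0.03 and 0.03 m and z of green_jar in the frame of bay_right between -0.01 and 0.01 m and angle between the z axis of green_jar and the z axis of caddy, either way round below 0.2 rad and contact force between the fingers and green_jar below 0.1 N and linear speed of green_jar below 0.05 m/s))), for 0.2 s.
3. both jars stand in the hung caddy, one in each bay, released (all of step 1 and (((x of red_jar in the frame of bay_left between -0.02 and 0.02 m and y of red_jar in the frame of bay_left between -0.03 and 0.03 m and z of red_jar in the frame of bay_left between -0.01 and 0.01 m and angle between the z axis of red_jar and the z axis of caddy, either way round below 0.2 rad and contact force between the fingers and red_jar below 0.1 N and linear speed of red_jar below 0.05 m/s) and (x of green_jar in the frame of bay_right between -0.02 and 0.02 m and y of green_jar in the frame of bay_right between -0.03 and 0.03 m and z of green_jar in the frame of bay_right between -0.01 and 0.01 m and angle between the z axis of green_jar and the z axis of caddy, either way round below 0.2 rad and contact force between the fingers and green_jar below 0.1 N and linear speed of green_jar below 0.05 m/s)) or ((x of red_jar in the frame of bay_right between -0.02 and 0.02 m and y of red_jar in the frame of bay_right between -0.03 and 0.03 m and z of red_jar in the frame of bay_right between -0.01 and 0.01 m and angle between the z axis of red_jar and the z axis of caddy, either way round below 0.2 rad and contact force between the fingers and red_jar below 0.1 N and linear speed of red_jar below 0.05 m/s) and (x of green_jar in the frame of bay_left between -0.02 and 0.02 m and y of green_jar in the frame of bay_left between -0.03 and 0.03 m and z of green_jar in the frame of bay_left between -0.01 and 0.01 m and angle between the z axis of green_jar and the z axis of caddy, either way round below 0.2 rad and contact force between the fingers and green_jar below 0.1 N and linear speed of green_jar below 0.05 m/s)))), for 0.2 s.
At the end, for the whole second after the job is handed in: The caddy hangs at rest by both hooks on the upper bar (hook point within 13 mm across, 9 mm in height), tray on the robot's side; red and green jars stand in it, one per bay (20 mm, 30 mm, 10 mm high; 0.2 rad); all released; other things upright, moved under 40 mm (all of step 3 and distance of each of oil, mill, garlic, yellow_jar, ramekin from where it was at the start of the episode below 0.04 m and angle between each of oil, mill, garlic, yellow_jar, ramekin's own z axis and vertical below 0.5 rad); the robot touches nothing.
It fails at once if the oil bottle, mill, garlic, yellow-lidded jar or bowl is shoved more than 40 mm (distance of any of oil, mill, garlic, yellow_jar, ramekin from where it was at the start of the episode above 0.04 m).
It fails at once if the oil bottle, mill, garlic, yellow-lidded jar or bowl is knocked over (angle between any of oil, mill, garlic, yellow_jar, ramekin's own z axis and vertical above 0.5 rad).
It fails at once if the red- or green-lidded jar is tipped over (angle between any of red_jar, green_jar's own z axis and vertical above 1 rad).
It fails at once if a jar is dropped into the tray (faster than 0.8 m/s inside it) instead of being set down ((x of red_jar in the frame of caddy between -0.03 and 0.03 m and y of red_jar in the frame of caddy between -0.08 and 0.08 m and z of red_jar in the frame of caddy between 0 and 0.03 m and linear speed of red_jar above 0.8 m/s) or (x of green_jar in the frame of caddy between -0.03 and 0.03 m and y of green_jar in the frame of caddy between -0.08 and 0.08 m and z of green_jar in the frame of caddy between 0 and 0.03 m and linear speed of green_jar above 0.8 m/s)).
It also fails if it takes over 72 s, if anything falls off the work surface, if the arm or the gripper's body presses on something with over 40 N, if the wrist force passes 120 N, or if a joint passes its speed limit or range.

## Robot

A 7-joint arm with a two-finger parallel gripper is mounted at the origin on the work surface. World frame = base frame: x ahead of the robot, y to its left, z up, the work surface at z = 0. Lengths are in m, angles in rad, forces in N, time in s.
With the tool pointing down it reaches from about 0.425 to 0.875 m from the base axis. Payload 4.7 kg.
Tool frame: the origin (TCP) lies between the finger pads; the fingertips stand 17 mm ahead of it and the grasp point (between the pads) lies 2 mm behind it (bot.finger_overhang is the distance from the TCP to the fingertips, in m); z points along the fingers, y is the line along which they close (so a half turn about z gives the same grasp; the last joint's range is limited). The gripper opens to 87 mm and grips with 3 to 60 N. Pads are 19 mm wide; open, the fingers measure 117 mm over their backs; the gripper's body (75 mm by 190 mm) begins 51 mm behind the grasp point.
Start: joints at [1.197, 0.321, -0.07, 1.45, 0.023, 1.371, -0.057], TCP at [0.246, -0.602, 0.24] pointing down, gripper open.
Joint ranges: [-2.86, 2.86], [-0.3, 2.09], [-1.38, 1.24], [0.06, 2.45], [-1.56, 4.7], [0.09, 2.05], [-2.69, 2.69]. Speed limits (rad/s): [2.57, 2.57, 3.14, 3.14, 3.14, 3.14, 3.14].

## Interface

Orientations are given as a unit quaternion [w, x, y, z].
In Python, from plant import observe, get_image, close_job, bot gives the robot as it stands.
- The arm moves only by the tool step_arm, never from a script. Its argument "deltas" is a list of rows, each an object of numbers: "x", "y", "z": the shift along the tool's x, y, z scaled (see below); "roll": the turn about the tool's z scaled (see below); "jaw": the finger opening in mm, from 0 to 87. In form: [{"x": .., "y": .., "z": .., "roll": .., "jaw": ..}, ...]. A call has 1 to 8 rows; each row shifts and turns the commanded pose from where the row before left it, along the tool's axes as they then stand; what a row does not reach is not made up. The controller multiplies each number of a shift by 40 mm and each number of a turn by 90 degrees. A row lasts 1/12 s, in which the tool goes at most 41.7 mm and 7.16 degrees, less where a joint would pass 70% of its speed; a pose out of reach is approached as far as the arm can. A call with a number of a shift or a turn outside -1 to 1 is refused whole. A call with a gripper value outside its range is refused whole. The fingers move at their own pace and stop on an object; "force" is the grip in N (left out, the last holds). Time passes only in rows, so rows that do not move let the fingers close. It gives the time, the measured TCP pose, the force, the opening and the grip force at its end, in the units of the state.
- observe(): the state, without advancing time (a new reading comes with each control period).
- get_image(name): name is "scene" or "top"; returns a dict with "color" (384x512x3 uint8, red, green, blue), "fx", "fy", "cx", "cy" (pixels), "dist" ([k1, k2, p1, p2, k3] as OpenCV has them; the pictures are not rectified), "camera_from_world" (4x4, takes a point from world to camera coordinates). Camera axes: x right, y up, looking along -z (the intrinsics and any distortion apply to the point x, -y, -z); pixel columns grow to the right and rows downward; lengths in m; the calibration is good to about 2 mm. A picture is of the moment at which its call begins. There is no depth.
- close_job(): hands the job in; it is judged then, once.
The state is a dict: "time": time; "joint_positions": joint angles; "joint_vel": joint speeds; "effort": joint torques, N m; "tcp_pos": TCP position; "orientation": TCP orientation; "force": force on the tool from outside, world axes, zero at the start; "moment": the same for the moment, N m; "grip_width": finger opening in m; "finger_force": force on a finger pad.
Only numpy, scipy, OpenCV 4.12 (cv2) and the standard library are available. Lean on these libraries where they do the work, as an engineer would, in place of code of your own. Each camera call takes 0.05 s, during which the arm holds its last target. There are 200 camera calls.

## Working session

There is one attempt and no reset: what is moved stays moved. The work goes in short steps, Python scripts to look and compute and a tool call to move; the robot and the scene stay as the last step left them, time stands still between calls to the robot, and variables do not carry over. Pictures are saved under pics/ and viewed, at most 11 in all, crops included, and the job is handed in when it is done.

Besides the shell and the picture viewer there is one more tool, called after "Call:" in YAML: its name, and indented under it one key for each argument. step_arm: Moves the arm, as the interface text tells. Shifts and turns lie within -1 to 1; 1 stands for 40 mm of shift or 90 degrees of turn. Its arguments: {"type":"object","properties":{"deltas":{"type":"array"},"force":{"type":"number"}},"required":["deltas"]}

```bash
ls; mkdir -p pics
python3 - <<'E'
from plant import observe,get_image,bot
import cv2,numpy as np
for n in("scene","top"):
    d=get_image(n); cv2.imwrite(f"pics/{n}0.png",cv2.resize(d["color"][:,:,::-1],(800,600),interpolation=cv2.INTER_CUBIC))
    np.savez(f"{n}0.npz",**d)
    print(n,d["fx"],d["fy"],d["cx"],d["cy"],d["dist"]);print(np.round(d["camera_from_world"],3))
print(observe())
E
```

```text
pics
scene 387.4266987972458 387.4266987972458 261.64899774835106 189.4643006934 [0.01313983 0.         0.         0.         0.        ]
[[-0.616  0.788 -0.004  0.302]
 [-0.472 -0.365  0.802  0.127]
 [ 0.631  0.496  0.597 -1.398]
 [ 0.     0.     0.     1.   ]]
top 412.05241066226273 412.05241066226273 254.01456830540226 193.22314962933373 [-0.06372186  0.          0.          0.          0.        ]
[[-4.500e-02 -9.990e-01  1.000e-03  2.500e-02]
 [ 9.760e-01 -4.400e-02  2.110e-01 -5.240e-01]
 [-2.110e-01  1.000e-02  9.770e-01 -1.346e+00]
 [ 0.000e+00  0.000e+00  0.000e+00  1.000e+00]]
{'time': 0.1, 'joint_positions': array([ 1.19710466,  0.32172511, -0.07010554,  1.45158032,  0.02260143,
        1.37080184, -0.0568981 ]), 'joint_vel': array([ 0.00047142, -0.0015401 ,  0.00068746, -0.00366492, -0.00118175,
        0.00056022, -0.0018575 ]), 'effort': array([-1.04899464e-03, -4.92571378e+01, -4.06471314e-01, -3.13397884e+01,
       -6.43320079e-02,  3.94832273e-02,  6.61102217e-05]), 'tcp_pos': array([ 0.24558026, -0.60130381,  0.23857274]), 'orientation': array([-8.37688926e-04,  9.81255801e-01,  1.92707827e-01, -2.10386626e-04]), 'force': array([-0.30404106, -0.86385561, -0.14242003]), 'moment': array([-0.03653413, -0.03381537,  0.03567877]), 'finger_force': 0.0, 'grip_width': 0.08700886467174561}
```

View pics/scene0.png

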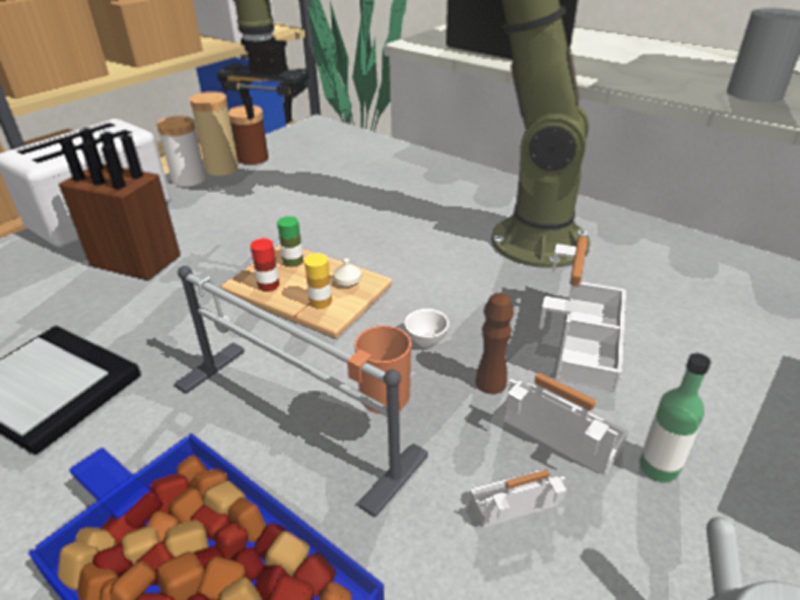

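View pics/top0.png

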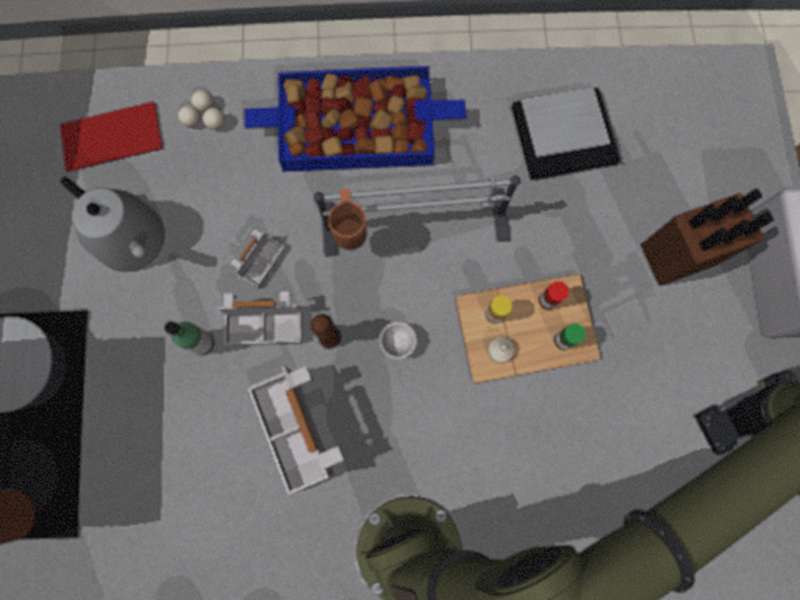

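The top view (800x600) shows the middle-sized caddy at (262,320) between the oil at (190,338) and the mill at (325,330). The rail's posts are at (320,197) and (514,182), with the cup at (347,220). The lids are red (556,293), green (572,335) and yellow (500,307). The scene view agrees: handle (565,390), rail (184,272)–(392,377).

```bash
cat > h.py <<'E'
import numpy as np,cv2
def load(n): return dict(np.load(n,allow_pickle=True))
def KD(d): return np.array([[d["fx"],0,d["cx"]],[0,d["fy"],d["cy"]],[0,0,1]],float),np.array(d["dist"],float)
F=np.diag([1.,-1,-1])
def ray(d,uv):
    K,D=KD(d); T=d["camera_from_world"]; R=T[:3,:3]
    p=cv2.undistortPoints(np.array([[uv]],float),K,D)[0,0]
    v=R.T@F@np.array([p[0],p[1],1]); return -R.T@T[:3,3],v/np.linalg.norm(v)
def plane(d,uv,z):
    o,v=ray(d,uv); return o+v*(z-o[2])/v[2]
def proj(d,P):
    T=d["camera_from_world"]; c=(T[:3,:3]@np.atleast_2d(P).T).T+T[:3,3]
    K,D=KD(d); return cv2.projectPoints((c@F).reshape(-1,1,3),np.zeros(3),np.zeros(3),K,D)[0][:,0]
def tri(d1,u1,d2,u2):
    a,v=ray(d1,u1);b,w=ray(d2,u2)
    s=np.linalg.lstsq(np.c_[v,-w],b-a,rcond=None)[0]
    p,q=a+s[0]*v,b+s[1]*w; return (p+q)/2,np.linalg.norm(p-q)
def hsv(d): return cv2.cvtColor(d["color"],cv2.COLOR_RGB2HSV)
def blob(d,lo,hi,near):
    "largest-near colour blob: centroid, area, pixel mask"
    m=cv2.inRange(hsv(d),np.array(lo),np.array(hi)); n,l,s,c=cv2.connectedComponentsWithStats(m)
    k=min((i for i in range(1,n) if s[i,4]>=8),key=lambda i:np.hypot(*(c[i]-near)))
    return c[k],s[k,4],l==k
E
python3 - <<'E'
from h import *
S,T=load("scene0.npz"),load("top0.npz")
C={"red":((0,150,60),(6,255,255),(265,250),(556,293)),"green":((50,120,40),(80,255,255),(289,228),(572,335)),"yellow":((20,150,80),(32,255,255),(317,267),(500,307)),"handle":((6,110,60),(18,255,255),(565,390),(254,303))}
for k,(lo,hi,s,t) in C.items():
    a=blob(S,lo,hi,np.array(s)*.64);b=blob(T,lo,hi,np.array(t)*.64)
    print(k,a[0].round(1),a[1],b[0].round(1),b[1],*tri(S,a[0],T,b[0]))
    if k=="handle":
        for dd,m in((S,a[2]),(T,b[2])):
            ys,xs=np.nonzero(m); l=cv2.fitLine(np.c_[xs,ys].astype(np.float32),2,0,.01,.01).ravel()
            t=(np.c_[xs,ys]-l[2:])@l[:2]; e=[l[2:]+l[:2]*q for q in(t.min(),t.max())]; E=[plane(dd,u,.118) for u in e]
            print(E, "yawdir",np.degrees(np.arctan2(*(E[1]-E[0])[[1,0]])))
a=T["color"][100:170,190:350];b=S["color"][160:330,105:285]
a=cv2.resize(a,(800,350),interpolation=cv2.INTER_CUBIC);cv2.imwrite("pics/ra.png",a[:,:,::-1])
c=T["color"][180:230,130:230]; 
b=cv2.resize(b,(630,595),interpolation=cv2.INTER_CUBIC);cv2.imwrite("pics/rb.png",b[:,:,::-1])
E
```

```text
red [168.2 162.3] 248 [356.  186.7] 156 [ 0.52116584 -0.33687476  0.09776878] 0.002468162978691708
green [184.3 144.9] 140 [366.3 213.8] 143 [ 0.42866396 -0.36111372  0.10693434] 0.0014902115258574387
yellow [202.4 170.5] 210 [320.1 195.6] 156 [ 0.49588094 -0.21420344  0.10459339] 0.0005855068304992638
handle [361.  249.8] 255 [162.5 194.1] 84 [0.52047466 0.30004188 0.11985466] 0.0014218165130169729
[array([0.51769114, 0.25556475, 0.118     ]), array([0.51883321, 0.3426103 , 0.118     ])] yawdir 89.24830475182813
[array([0.52113801, 0.34401021, 0.118     ]), array([0.52118738, 0.25879215, 0.118     ])] yawdir -89.96680700223335
```

View pics/ra.png

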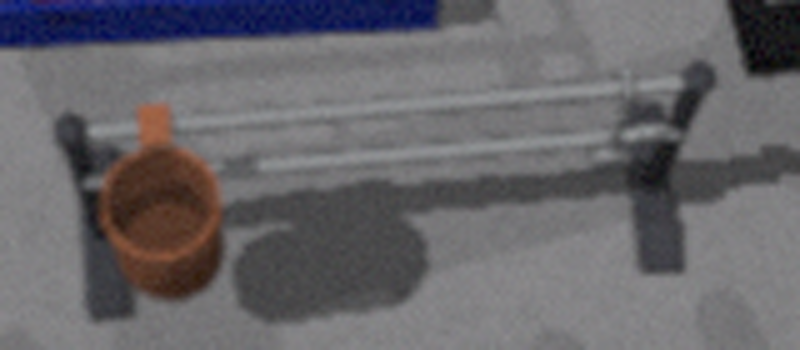

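View pics/rb.png

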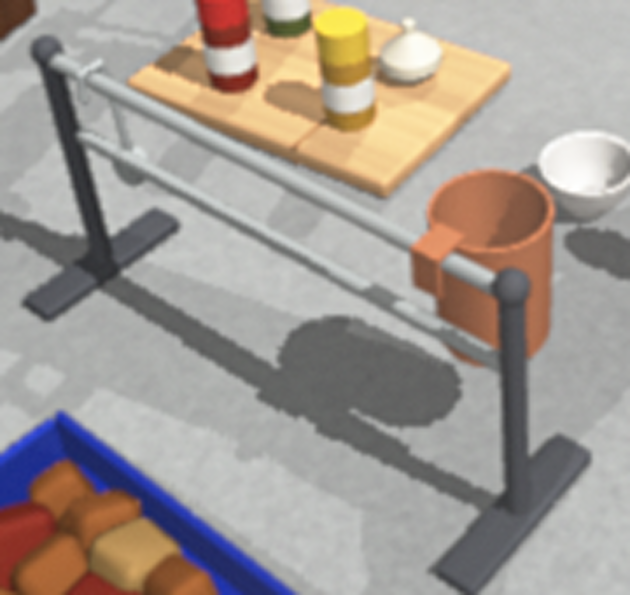

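The crops show the upper bar in the top view from about (208,127) to (328,117) px, with the knobs at (204,126) and (329.6,115). The cup strap is at (221,125) and the strainer hook at (315,118). The scene knobs are at (118,174) and (251,242).

Run:
```python
from h import *
S,T=load("scene0.npz"),load("top0.npz")
def barfit(d,p,q,n=60,w=4):
    g=cv2.cvtColor(d["color"],cv2.COLOR_RGB2GRAY).astype(np.float32); p,q=map(np.array,(p,q)); t=(q-p)/np.hypot(*(q-p)); nn=np.array([-t[1],t[0]])
    out=[];o=np.arange(-w,w+.01,.25)
    for s in np.linspace(0,1,n):
        c=p+s*(q-p); L=(c+o[:,None]*nn).astype(np.float32)
        v=cv2.remap(g,L[:,0:1],L[:,1:2],cv2.INTER_LINEAR).ravel(); v=np.clip(v-np.percentile(v,60),0,None)
        out.append(c+nn*(v@o)/max(v.sum(),1e-3))
    l=cv2.fitLine(np.array(out,np.float32),cv2.DIST_HUBER,0,.01,.01).ravel(); P=np.array(out)
    r=np.abs((P-l[2:])@[-l[1],l[0]]); return [l[2:]+l[:2]*((x-l[2:])@l[:2]) for x in(p,q)],np.median(r)
tb,r1=barfit(T,(228.,125.),(310.,118.4)); sb,r2=barfit(S,(142.,189.),(215.,225.5))
print(tb,sb,r1,r2)
A=[plane(T,u,.2) for u in tb];B=[plane(S,u,.2) for u in sb];print("bar from top@.2",A,"scene@.2",B)
# interpolated intersection of two ray planes
def pl(d,e):
    o,a=ray(d,e[0]);_,b=ray(d,e[1]);n=np.cross(a,b);n/=np.linalg.norm(n);return n,n@o
n1,c1=pl(T,tb);n2,c2=pl(S,sb)
for y in(-.2,-.1,0.,.1):
    x=np.linalg.solve(np.array([n1[[0,2]],n2[[0,2]]]),[c1-n1[1]*y,c2-n2[1]*y]);print("bar y",y,"x,z",x)
for nm,t,s in(("knobL",(70,130),(511,287)),("knobR",(698,75),(46,48)),("strap",(154,124),(437,250)),("strainer",(628,85),(90,78))):
    print(nm,*tri(T,np.array(t)/5+[189.6,99.6],S,np.array(s)/3.5+[104.6,159.6]))
C={"red":((0,150,60),(6,255,255),(556,293)),"green":((50,120,40),(80,255,255),(572,335)),"yellow":((20,150,80),(32,255,255),(500,307))}
for k,(lo,hi,t) in C.items(): print(k,plane(T,blob(T,lo,hi,np.array(t)*.64)[0],.113))
for k,t,z in(("garlic",(501,349),.045),("mill",(322,325),.17),("mill",(322,325),.185),("ramekin",(398,340),.045),("oilcap",(172,328),.21)): print(k,plane(T,np.array(t)*.64,z))
```

```text
[array([227.94218655, 124.34525226]), array([309.88607027, 117.10972079])] [array([142.6902524 , 187.62532957]), array([215.62815452, 224.24899558])] 0.17548063941804692 0.3247299406919845
bar from top@.2 [array([0.71963741, 0.07519022, 0.2       ]), array([ 0.73271392, -0.18599107,  0.2       ])] scene@.2 [array([ 0.72734647, -0.16425597,  0.2       ]), array([0.71631715, 0.05778385, 0.2       ])]
bar y -0.2 x,z [0.73199046 0.20353458]
bar y -0.1 x,z [0.72699686 0.20350215]
bar y 0.0 x,z [0.72200326 0.20346971]
bar y 0.1 x,z [0.71700966 0.20343727]
knobL [0.71646754 0.15145047 0.20663353] 0.00033509959962874894
knobR [ 0.73456288 -0.24622474  0.20992869] 0.00013342024032396947
strap [0.71841921 0.09850964 0.20566344] 0.00041120131358801936
strainer [ 0.7326506  -0.20259453  0.20262864] 3.7981166584485085e-05
red [ 0.51866506 -0.3337952   0.113     ]
green [ 0.42724682 -0.35878115  0.113     ]
yellow [ 0.49436969 -0.21297234  0.113     ]
garlic [ 0.41227578 -0.21928868  0.045     ]
mill [0.45949871 0.15293061 0.17      ]
mill [0.4567385  0.15129412 0.185     ]
ramekin [0.4421189 0.0025908 0.045    ]
oilcap [0.45900008 0.43894159 0.21      ]
```

Call:
step_arm:
  deltas:
    - {"roll":-0.079,"z":-0.1}
    - {"roll":-0.079,"z":-0.1}
    - {"roll":-0.079,"z":-0.1}
    - {"roll":-0.079,"z":-0.1}
    - {"roll":-0.079,"z":-0.1}
    - {"roll":-0.079,"z":-0.1}
    - {"roll":-0.079,"z":-0.1}
    - {"roll":-0.079,"z":-0.1}

```text
validation failed for argument at $.de...
```

Call:
step_arm:
  deltas:
    - {"roll":-0.079}
    - {"roll":-0.042}
    - {"x":0.9,"y":0.4}
    - {"x":0.9,"y":0.4}
    - {"x":0.9,"y":0.4}
    - {"x":0.9,"y":0.4}
    - {"x":0.9,"y":0.4}
    - {"x":0.9,"y":0.4}

```text
validation failed for argument at $.de...
```

Perhaps every key is required.

Call:
step_arm:
  deltas:
    - {"x":0,"y":0,"z":-0.1,"roll":-0.079,"jaw":60}
    - {"x":0,"y":0,"z":-0.1,"roll":-0.079,"jaw":60}
    - {"x":0,"y":0,"z":-0.1,"roll":-0.079,"jaw":60}
    - {"x":0,"y":0,"z":-0.1,"roll":-0.079,"jaw":60}
    - {"x":0,"y":0,"z":-0.1,"roll":-0.079,"jaw":60}
    - {"x":0,"y":0,"z":-0.1,"roll":-0.079,"jaw":60}
    - {"x":0,"y":0,"z":-0.1,"roll":-0.079,"jaw":60}
    - {"x":0,"y":0,"z":-0.1,"roll":-0.079,"jaw":60}

```text
time: 0.77
tcp_pos: [0.2456, -0.6015, 0.2711]
orientation: [-0.001, 0.769, 0.639, 0.0]
force: [-0.0, -0.5, 0.8]
grip_width: 0.0602
finger_force: 0.0
```

Call:
step_arm:
  deltas:
    - {"x":0,"y":0,"z":0,"roll":-0.079,"jaw":60}
    - {"x":0,"y":0,"z":0,"roll":-0.042,"jaw":60}
    - {"x":0.9,"y":0.4,"z":0,"roll":0,"jaw":60}
    - {"x":0.9,"y":0.4,"z":0,"roll":0,"jaw":60}
    - {"x":0.9,"y":0.4,"z":0,"roll":0,"jaw":60}
    - {"x":0.9,"y":0.4,"z":0,"roll":0,"jaw":60}
    - {"x":0.9,"y":0.4,"z":0,"roll":0,"jaw":60}
    - {"x":0.9,"y":0.4,"z":0,"roll":0,"jaw":60}

```text
time: 1.43
tcp_pos: [0.3421, -0.3837, 0.2711]
orientation: [-0.0, 0.707, 0.707, -0.0]
force: [0.3, 0.1, 0.7]
grip_width: 0.06
finger_force: 0.0
```

Call:
step_arm:
  deltas:
    - {"x":0.9,"y":0.4,"z":0,"roll":0,"jaw":60}
    - {"x":0.9,"y":0.4,"z":0,"roll":0,"jaw":60}
    - {"x":0.9,"y":0.4,"z":0,"roll":0,"jaw":60}
    - {"x":0.9,"y":0.4,"z":0,"roll":0,"jaw":60}
    - {"x":0.9,"y":0.4,"z":0,"roll":0,"jaw":60}
    - {"x":0.9,"y":0.4,"z":0,"roll":0,"jaw":60}
    - {"x":0.9,"y":0.4,"z":0,"roll":0,"jaw":60}
    - {"x":0.9,"y":0.4,"z":0,"roll":0,"jaw":60}

```text
time: 2.1
tcp_pos: [0.47, -0.0959, 0.2714]
orientation: [0.0, 0.707, 0.707, -0.0]
force: [1.4, -0.7, 0.3]
grip_width: 0.0599
finger_force: 0.0
```

Call:
step_arm:
  deltas:
    - {"x":0.95,"y":0.13,"z":0,"roll":0,"jaw":60}
    - {"x":0.95,"y":0.13,"z":0,"roll":0,"jaw":60}
    - {"x":0.95,"y":0.13,"z":0,"roll":0,"jaw":60}
    - {"x":0.95,"y":0.13,"z":0,"roll":0,"jaw":60}
    - {"x":0.95,"y":0.13,"z":0,"roll":0,"jaw":60}
    - {"x":0.95,"y":0.13,"z":0,"roll":0,"jaw":60}
    - {"x":0.95,"y":0.13,"z":0,"roll":0,"jaw":60}
    - {"x":0,"y":0,"z":0,"roll":0,"jaw":60}

```text
time: 2.77
tcp_pos: [0.5046, 0.1776, 0.2716]
orientation: [-0.002, 0.703, 0.711, 0.002]
force: [-0.7, 1.4, 0.1]
grip_width: 0.06
finger_force: 0.0
```

Call:
step_arm:
  deltas:
    - {"x":1,"y":0.13,"z":0,"roll":0,"jaw":60}
    - {"x":1,"y":0.13,"z":0,"roll":0,"jaw":60}
    - {"x":1,"y":0.13,"z":0,"roll":0,"jaw":60}
    - {"x":0,"y":0,"z":0,"roll":0,"jaw":60}
    - {"x":0,"y":0,"z":0.6,"roll":0,"jaw":60}
    - {"x":0,"y":0,"z":0.6,"roll":0,"jaw":60}
    - {"x":0,"y":0,"z":0.6,"roll":0,"jaw":60}
    - {"x":0,"y":0,"z":0,"roll":0,"jaw":60}

```text
time: 3.43
tcp_pos: [0.5195, 0.2858, 0.1943]
orientation: [-0.001, 0.707, 0.707, -0.004]
force: [-0.4, -1.9, 0.0]
grip_width: 0.06
finger_force: 0.0
```

Run:
```python
from plant import observe,get_image
import cv2,numpy as np
a=get_image("scene")["color"][150:320,270:440];b=get_image("top")["color"][140:260,90:260]
im=np.hstack([cv2.resize(a,(400,400),interpolation=2),cv2.resize(b,(400,282),interpolation=2)[:282] if 0 else cv2.copyMakeBorder(cv2.resize(b,(400,282),interpolation=2),0,118,0,0,0)])
cv2.imwrite("pics/g.png",im[:,:,::-1]);o=observe();print(o["tcp_pos"],o["orientation"])
```

```text
[0.52155865 0.28749559 0.19908036] [-3.91331530e-04  7.07214914e-01  7.06997907e-01 -9.33330552e-04]
```

View pics/g.png

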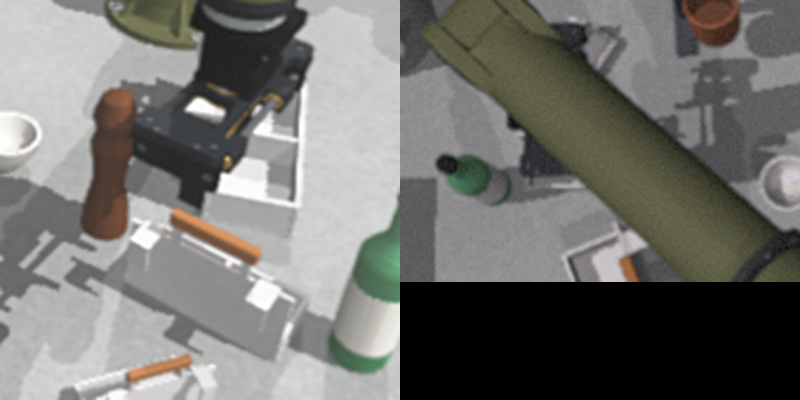

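The crop shows the gripper above the caddy, clear of the mill and bottle, with the handle at (215,235) lying just below it. Now descending.

Call:
step_arm:
  deltas:
    - {"x":0.3,"y":0,"z":0.5,"roll":0,"jaw":60}
    - {"x":0,"y":0,"z":0.5,"roll":0,"jaw":60}
    - {"x":0,"y":0,"z":0.5,"roll":0,"jaw":60}
    - {"x":0,"y":0,"z":0.45,"roll":0,"jaw":60}
    - {"x":0,"y":0,"z":0,"roll":0,"jaw":60}
    - {"x":0,"y":0,"z":0,"roll":0,"jaw":60}

```text
time: 4.03
tcp_pos: [0.5224, 0.3002, 0.1227]
orientation: [0.0, 0.707, 0.707, 0.0]
force: [-0.4, 0.1, 0.4]
grip_width: 0.0601
finger_force: 0.0
```

Call:
step_arm:
  deltas:
    - {"x":0,"y":0,"z":0,"roll":0,"jaw":0}
    - {"x":0,"y":0,"z":0,"roll":0,"jaw":0}
    - {"x":0,"y":0,"z":0,"roll":0,"jaw":0}
    - {"x":0,"y":0,"z":0,"roll":0,"jaw":0}
    - {"x":0,"y":0,"z":0,"roll":0,"jaw":0}
    - {"x":0,"y":0,"z":0,"roll":0,"jaw":0}
  force: 40

```text
time: 4.53
tcp_pos: [0.5221, 0.3002, 0.1218]
orientation: [0.0, 0.707, 0.707, 0.0]
force: [0.0, 0.3, 0.2]
grip_width: 0.028
finger_force: 0.0
```

Call:
step_arm:
  deltas:
    - {"x":0,"y":0,"z":0.1,"roll":0,"jaw":0}
    - {"x":0,"y":0,"z":0,"roll":0,"jaw":0}
    - {"x":0,"y":0,"z":0,"roll":0,"jaw":0}
    - {"x":0,"y":0,"z":0,"roll":0,"jaw":0}
    - {"x":0,"y":0,"z":0,"roll":0,"jaw":0}
    - {"x":0,"y":0,"z":0,"roll":0,"jaw":0}
  force: 40

```text
time: 5.03
tcp_pos: [0.5215, 0.2999, 0.1168]
orientation: [-0.0, 0.707, 0.707, -0.001]
force: [0.3, -0.2, -4.4]
grip_width: 0.012
finger_force: 40.0
```

Call:
step_arm:
  deltas:
    - {"x":0,"y":0,"z":-0.4,"roll":0,"jaw":0}
    - {"x":0,"y":0,"z":-0.8,"roll":0,"jaw":0}
    - {"x":0,"y":0,"z":-0.8,"roll":0,"jaw":0}
    - {"x":0,"y":0,"z":-0.8,"roll":0,"jaw":0}
    - {"x":0,"y":0,"z":-0.8,"roll":0,"jaw":0}
    - {"x":0,"y":0,"z":-0.8,"roll":0,"jaw":0}
    - {"x":0,"y":0,"z":-0.8,"roll":0,"jaw":0}
    - {"x":0,"y":0,"z":-0.6,"roll":0,"jaw":0}

```text
time: 5.7
tcp_pos: [0.5221, 0.3004, 0.3519]
orientation: [0.0, 0.707, 0.707, 0.001]
force: [0.9, 0.3, -4.8]
grip_width: 0.0117
finger_force: 40.0
```

Call:
step_arm:
  deltas:
    - {"x":-0.4,"y":0.2,"z":0,"roll":-0.032,"jaw":0}
    - {"x":-0.6,"y":0.3,"z":0,"roll":0,"jaw":0}
    - {"x":-0.6,"y":0.3,"z":0,"roll":0,"jaw":0}
    - {"x":-0.6,"y":0.3,"z":0,"roll":0,"jaw":0}
    - {"x":-0.6,"y":0.3,"z":0,"roll":0,"jaw":0}
    - {"x":-0.6,"y":0.3,"z":0,"roll":0,"jaw":0}
    - {"x":-0.6,"y":0.3,"z":0,"roll":0,"jaw":0}
    - {"x":-0.6,"y":0.3,"z":0,"roll":0,"jaw":0}

```text
time: 6.37
tcp_pos: [0.6227, 0.1191, 0.3488]
orientation: [-0.0, 0.689, 0.725, -0.0]
force: [-0.1, 1.0, -4.7]
grip_width: 0.0114
finger_force: 40.0
```

Call:
step_arm:
  deltas:
    - {"x":-0.6,"y":0.26,"z":0,"roll":0,"jaw":0}
    - {"x":-0.6,"y":0.26,"z":0,"roll":0,"jaw":0}
    - {"x":-0.6,"y":0.26,"z":0,"roll":0,"jaw":0}
    - {"x":-0.6,"y":0.26,"z":0,"roll":0,"jaw":0}
    - {"x":-0.6,"y":0.26,"z":0,"roll":0,"jaw":0}
    - {"x":-0.6,"y":0.26,"z":0,"roll":0,"jaw":0}
    - {"x":-0.6,"y":0.26,"z":0,"roll":0,"jaw":0}
    - {"x":-0.5,"y":0.16,"z":0,"roll":0,"jaw":0}

```text
time: 7.03
tcp_pos: [0.7116, -0.066, 0.348]
orientation: [-0.0, 0.69, 0.724, -0.001]
force: [-0.8, -0.5, -5.4]
grip_width: 0.0116
finger_force: 40.0
```

Call:
step_arm:
  deltas:
    - {"x":0,"y":0,"z":0.5,"roll":0,"jaw":0}
    - {"x":0,"y":0,"z":0.5,"roll":0,"jaw":0}
    - {"x":0,"y":0,"z":0.5,"roll":0,"jaw":0}
    - {"x":0,"y":0,"z":0.1,"roll":0,"jaw":0}
    - {"x":0,"y":0,"z":0,"roll":0,"jaw":0}
    - {"x":0,"y":0,"z":0,"roll":0,"jaw":0}

```text
time: 7.53
tcp_pos: [0.7109, -0.0633, 0.2859]
orientation: [0.0, 0.689, 0.725, 0.0]
force: [-0.3, 0.0, -4.7]
grip_width: 0.0117
finger_force: 40.0
```

Run:
```python
from h import *
from plant import observe,get_image
S,T=get_image("scene"),get_image("top");np.savez("scene1.npz",**S);np.savez("top1.npz",**T)
a=S["color"][120:270,110:290];b=T["color"][90:190,200:330]
im=np.hstack([cv2.resize(a,(480,400),interpolation=2),cv2.copyMakeBorder(cv2.resize(b,(320,246),interpolation=2),0,154,0,0,0)])
cv2.imwrite("pics/r1.png",im[:,:,::-1]);o=observe();print(o["tcp_pos"],o["orientation"])
```

```text
[ 0.71142682 -0.06289376  0.28725898] [0.00088677 0.68915076 0.72461691 0.00088264]
```

View pics/r1.png

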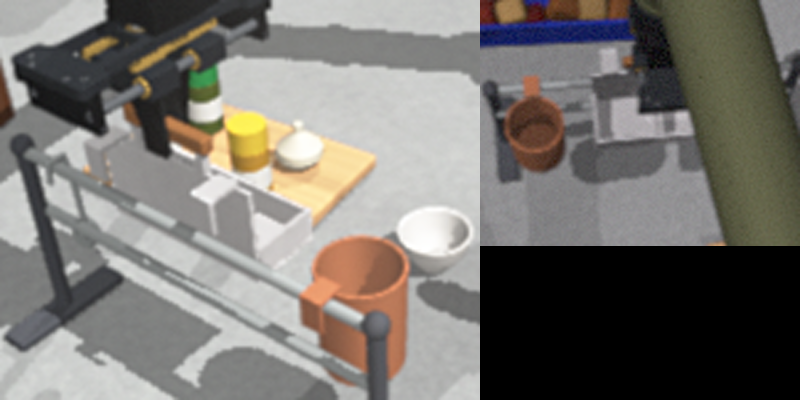

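Run:
```python
from h import *
S=load("scene1.npz");a=np.radians(2.87);c,s=np.cos(a),np.sin(a);R=np.array([[c,-s,0],[s,c,0],[0,0,1]])
o=np.array([.7114,-.0629,.287])-R@[.035,0,.1168]
for y in(50,70):
  for z in(62,94):
    for x in(37,65): print((x,y,z),((proj(S,o+R@np.array([x,y,z])/1000)[0]-[110,120])*480/180).round(0))
```

```text
(37, 50, 62) [218. 207.]
(65, 50, 62) [193. 226.]
(37, 50, 94) [214. 175.]
(65, 50, 94) [188. 193.]
(37, 70, 62) [237. 216.]
(65, 70, 62) [212. 235.]
(37, 70, 94) [233. 183.]
(65, 70, 94) [207. 202.]
```

The hook leg appears at about (192–215, 190–228) in the crop. That is within 1–2 px of the prediction and ahead of the bar, so I am lowering.

Call:
step_arm:
  deltas:
    - {"x":0,"y":0,"z":0.25,"roll":0,"jaw":0}
    - {"x":0,"y":0,"z":0.25,"roll":0,"jaw":0}
    - {"x":0,"y":0,"z":0.25,"roll":0,"jaw":0}
    - {"x":0,"y":0,"z":0.25,"roll":0,"jaw":0}
    - {"x":0,"y":0,"z":0.25,"roll":0,"jaw":0}
    - {"x":0,"y":0,"z":0,"roll":0,"jaw":0}
    - {"x":0,"y":0,"z":0,"roll":0,"jaw":0}

```text
time: 8.22
tcp_pos: [0.7104, -0.0633, 0.2347]
orientation: [-0.0, 0.689, 0.725, -0.0]
force: [-0.6, -0.0, -5.0]
grip_width: 0.0114
finger_force: 40.0
```

Run:
```python
from h import *
from plant import observe,get_image
S=get_image("scene");np.savez("scene2.npz",**S)
a=S["color"][150:260,120:260]
cv2.imwrite("pics/r2.png",cv2.resize(a,(763,600),interpolation=2)[:,:,::-1]);o=observe();print(o["tcp_pos"],o["orientation"],o["force"],o["moment"])
```

```text
[ 0.71062252 -0.06330272  0.23522265] [-1.83710479e-04  6.89222064e-01  7.24550118e-01 -1.98215494e-04] [-0.6841794   0.25985869 -4.38100854] [ 0.04652501  0.00169032 -0.03191739]
```

View pics/r2.png

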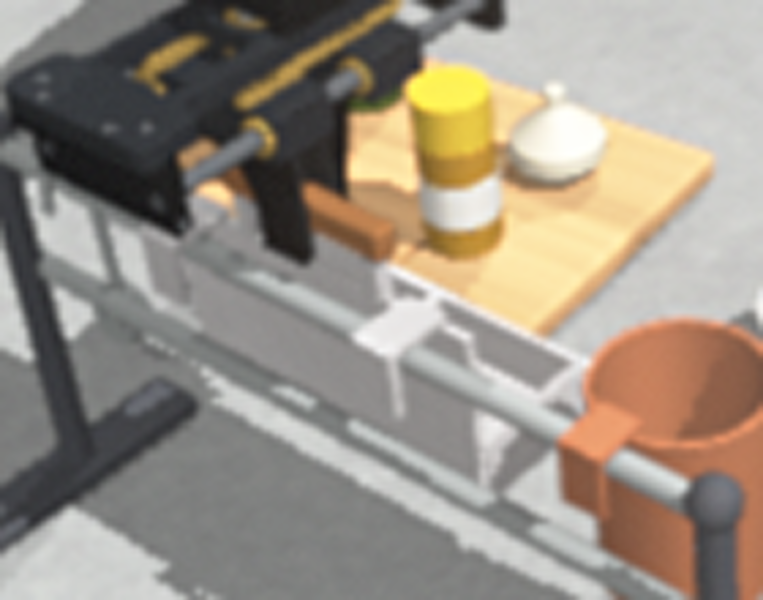

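The hook at (400,330) straddles the bar, with its leg behind and the plate in front. I'll lower the last millimetres and then release.

Call:
step_arm:
  deltas:
    - {"x":0,"y":0,"z":0.05,"roll":0,"jaw":0}
    - {"x":0,"y":0,"z":0.02,"roll":0,"jaw":0}
    - {"x":0,"y":0,"z":0,"roll":0,"jaw":0}

```text
time: 8.52
tcp_pos: [0.7107, -0.0632, 0.2327]
orientation: [-0.0, 0.689, 0.725, -0.0]
force: [-0.2, -0.2, -4.7]
grip_width: 0.0112
finger_force: 40.0
```

Call:
step_arm:
  deltas:
    - {"x":0,"y":0,"z":0.05,"roll":0,"jaw":0}
    - {"x":0,"y":0,"z":0.03,"roll":0,"jaw":0}
    - {"x":0,"y":0,"z":0,"roll":0,"jaw":0}

```text
time: 8.77
tcp_pos: [0.7108, -0.0632, 0.2325]
orientation: [0.001, 0.689, 0.724, 0.0]
force: [-5.1, 0.1, 6.8]
grip_width: 0.0116
finger_force: 40.0
```

Call:
step_arm:
  deltas:
    - {"x":0,"y":0,"z":-0.02,"roll":0,"jaw":14}
    - {"x":0,"y":0,"z":0,"roll":0,"jaw":18}
    - {"x":0,"y":0,"z":0,"roll":0,"jaw":25}
    - {"x":0,"y":0,"z":0,"roll":0,"jaw":40}
    - {"x":0,"y":0,"z":0,"roll":0,"jaw":50}
    - {"x":0,"y":0,"z":-0.2,"roll":0,"jaw":50}
    - {"x":0,"y":0,"z":-0.6,"roll":0,"jaw":50}
    - {"x":0,"y":0,"z":-0.6,"roll":0,"jaw":50}

```text
time: 9.43
tcp_pos: [0.7102, -0.0634, 0.2861]
orientation: [-0.001, 0.689, 0.725, -0.001]
force: [-0.0, -0.4, 0.6]
grip_width: 0.0468
finger_force: 0.0
```

Call:
step_arm:
  deltas:
    - {"x":0,"y":0,"z":-0.8,"roll":0,"jaw":60}
    - {"x":0,"y":-1,"z":0,"roll":0.079,"jaw":60}
    - {"x":0,"y":-1,"z":0,"roll":0.079,"jaw":60}
    - {"x":0,"y":-0.8,"z":0,"roll":0.079,"jaw":60}
    - {"x":0,"y":0,"z":0,"roll":0.079,"jaw":60}
    - {"x":0,"y":0,"z":0,"roll":0.079,"jaw":60}
    - {"x":0,"y":0,"z":0,"roll":0.079,"jaw":60}
    - {"x":0,"y":0,"z":0,"roll":0.079,"jaw":60}

```text
time: 10.1
tcp_pos: [0.5994, -0.0559, 0.3193]
orientation: [0.001, 0.931, 0.365, 0.0]
force: [0.4, 0.5, 0.1]
grip_width: 0.0598
finger_force: 0.0
```

Call:
step_arm:
  deltas:
    - {"x":0,"y":0,"z":0,"roll":0.079,"jaw":60}
    - {"x":0,"y":0,"z":0,"roll":0.079,"jaw":60}
    - {"x":0,"y":0,"z":0,"roll":0.079,"jaw":60}
    - {"x":0,"y":0,"z":0,"roll":0.079,"jaw":60}
    - {"x":0,"y":0,"z":0,"roll":0.079,"jaw":60}
    - {"x":0,"y":0,"z":0,"roll":0.052,"jaw":60}
    - {"x":0,"y":0,"z":0,"roll":0,"jaw":60}

```text
time: 10.68
tcp_pos: [0.5997, -0.0556, 0.319]
orientation: [0.0, 1.0, 0.024, 0.0]
force: [-0.6, 0.2, -0.4]
grip_width: 0.0599
finger_force: 0.0
```

Run:
```python
from h import *
from plant import observe,get_image
S,T=get_image("scene"),get_image("top");np.savez("scene3.npz",**S);np.savez("top3.npz",**T)
a=S["color"][110:260,110:270];b=T["color"][90:230,200:400]
im=np.hstack([cv2.resize(a,(400,375),interpolation=2),cv2.copyMakeBorder(cv2.resize(b,(400,280),interpolation=2),0,95,0,0,0)])
cv2.imwrite("pics/r3.png",im[:,:,::-1]);o=observe();print(o["tcp_pos"],o["orientation"])
lo,hi=(6,110,60),(18,255,255)
P=[(0.7107,-.0632,.2345)]
s=blob(S,lo,hi,proj(S,P)[0]);t=blob(T,lo,hi,proj(T,P)[0]);print(s[:2],t[:2],tri(S,s[0],T,t[0]),proj(S,P),proj(T,P))
```

```text
[ 0.59967158 -0.05562029  0.31880892] [9.68339589e-05 9.99647333e-01 2.65539012e-02 3.01404088e-04]
(array([178.0183908 , 186.88735632]), np.int32(435)) (array([248.3852459 ,  72.72540984]), np.int32(976)) (array([0.80045861, 0.02448038, 0.33795674]), np.float64(0.05417036334566436)) [[175.59086466 188.13988269]] [[272.23910276 120.9861245 ]]
```

View pics/r3.png

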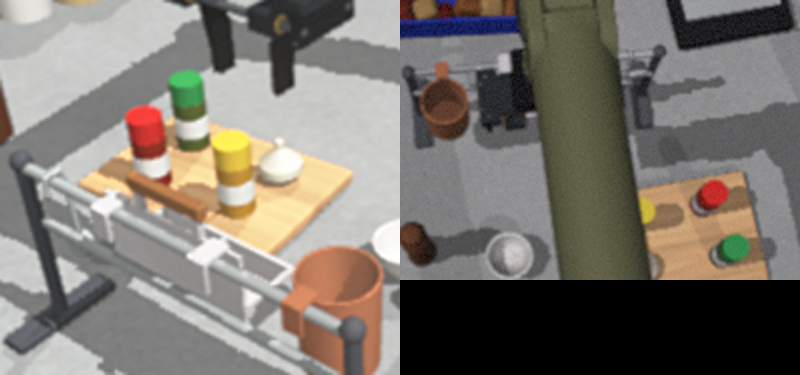

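Both hooks are over the bar, at (105,205) and (210,250) in the left crop, and the caddy hangs level. The red jar is next.

Call:
step_arm:
  deltas:
    - {"x":-0.3,"y":0.86,"z":0,"roll":0,"jaw":66}
    - {"x":-0.3,"y":0.86,"z":0,"roll":0,"jaw":66}
    - {"x":-0.3,"y":0.86,"z":0,"roll":0,"jaw":66}
    - {"x":-0.3,"y":0.86,"z":0,"roll":0,"jaw":66}
    - {"x":-0.3,"y":0.86,"z":0,"roll":0,"jaw":66}
    - {"x":-0.3,"y":0.86,"z":0,"roll":0,"jaw":66}
    - {"x":-0.3,"y":0.86,"z":0,"roll":0,"jaw":66}
    - {"x":-0.26,"y":0.84,"z":0,"roll":0,"jaw":66}

```text
time: 11.45
tcp_pos: [0.518, -0.3366, 0.3188]
orientation: [0.0, 1.0, 0.026, 0.0]
force: [0.5, -0.5, 0.3]
grip_width: 0.066
finger_force: 0.0
```

Call:
step_arm:
  deltas:
    - {"x":0,"y":0,"z":0,"roll":0,"jaw":66}
    - {"x":0,"y":0,"z":0.8,"roll":0,"jaw":66}
    - {"x":0,"y":0,"z":0.8,"roll":0,"jaw":66}
    - {"x":0,"y":0,"z":0.8,"roll":0,"jaw":66}
    - {"x":0,"y":0,"z":0.6,"roll":0,"jaw":66}
    - {"x":0,"y":0,"z":0,"roll":0,"jaw":66}

```text
time: 11.95
tcp_pos: [0.516, -0.333, 0.1926]
orientation: [-0.003, 1.0, 0.026, -0.004]
force: [-0.6, -0.6, -0.7]
grip_width: 0.0663
finger_force: 0.0
```

Run:
```python
from h import *
from plant import observe,get_image
S,T=get_image("scene"),get_image("top")
o=observe();print(o["tcp_pos"],o["orientation"])
for k,lo,hi,p in(("red",(0,150,60),(6,255,255),(.52,-.335,.105)),("green",(50,120,40),(80,255,255),(.4285,-.36,.105))):
    s=blob(S,lo,hi,proj(S,[p])[0]);t=blob(T,lo,hi,proj(T,[p])[0]);print(k,s[:2],proj(S,[p]),t[:2],proj(T,[p]),plane(T,t[0],.113),plane(S,s[0],.107))
```

```text
[ 0.51897914 -0.3344293   0.19842196] [-4.16238937e-04  9.99668068e-01  2.57578473e-02 -3.37447649e-04]
red (array([168.34979424, 162.48148148]), np.int32(243)) [[168.19327928 160.272994  ]] (array([356.23255814, 191.18604651]), np.int32(43)) [[355.73587071 186.87059839]] [ 0.50369076 -0.3330951   0.113     ] [ 0.52988659 -0.32249795  0.107     ]
green (array([184.37931034, 145.08275862]), np.int32(145)) [[184.90489464 145.6096678 ]] (array([363.10769231, 213.41538462]), np.int32(65)) [[366.00556267 213.84167782]] [ 0.42912543 -0.34839016  0.113     ] [ 0.42945115 -0.36106357  0.107     ]
```

Call:
step_arm:
  deltas:
    - {"x":0.02,"y":0.02,"z":0.5,"roll":0,"jaw":66}
    - {"x":0,"y":0,"z":0.6,"roll":0,"jaw":66}
    - {"x":0,"y":0,"z":0.6,"roll":0,"jaw":66}
    - {"x":0,"y":0,"z":0.6,"roll":0,"jaw":66}
    - {"x":0,"y":0,"z":0,"roll":0,"jaw":66}
    - {"x":0,"y":0,"z":0,"roll":0,"jaw":66}

```text
time: 12.55
tcp_pos: [0.5205, -0.3357, 0.1077]
orientation: [0.0, 1.0, 0.025, 0.0]
force: [0.1, 0.3, 0.4]
grip_width: 0.0659
finger_force: 0.0
```

Call:
step_arm:
  deltas:
    - {"x":0,"y":0,"z":0,"roll":0,"jaw":30}
    - {"x":0,"y":0,"z":0,"roll":0,"jaw":30}
    - {"x":0,"y":0,"z":0,"roll":0,"jaw":30}
    - {"x":0,"y":0,"z":0,"roll":0,"jaw":30}
    - {"x":0,"y":0,"z":0,"roll":0,"jaw":30}
    - {"x":0,"y":0,"z":0,"roll":0,"jaw":30}
    - {"x":0,"y":0,"z":0,"roll":0,"jaw":30}
    - {"x":0,"y":0,"z":0,"roll":0,"jaw":30}
  force: 20

```text
time: 13.22
tcp_pos: [0.5205, -0.336, 0.1076]
orientation: [0.001, 1.0, 0.025, 0.001]
force: [0.3, -0.3, 4.8]
grip_width: 0.0433
finger_force: 20.0
```

Call:
step_arm:
  deltas:
    - {"x":0,"y":0,"z":-0.3,"roll":0,"jaw":30}
    - {"x":0,"y":0,"z":-0.8,"roll":0,"jaw":30}
    - {"x":0,"y":0,"z":-0.8,"roll":0,"jaw":30}
    - {"x":0,"y":0,"z":-0.8,"roll":0,"jaw":30}
    - {"x":0,"y":0,"z":-0.8,"roll":0,"jaw":30}
    - {"x":0,"y":0,"z":-0.8,"roll":0,"jaw":30}
    - {"x":0,"y":0,"z":-0.6,"roll":0,"jaw":30}
    - {"x":0,"y":0,"z":0,"roll":0,"jaw":30}

```text
time: 13.88
tcp_pos: [0.5218, -0.336, 0.3088]
orientation: [0.003, 1.0, 0.025, 0.004]
force: [1.1, -0.6, -1.0]
grip_width: 0.0434
finger_force: 20.0
```

Run:
```python
from h import *
from plant import observe,get_image
S,T=get_image("scene"),get_image("top")
np.savez("scene4.npz",**S);np.savez("top4.npz",**T)
o=observe();print(o["tcp_pos"],o["orientation"])
P=[(0.7107,-.0632,.2345)];lo,hi=(6,110,60),(18,255,255)
s=blob(S,lo,hi,proj(S,P)[0]);t=blob(T,lo,hi,proj(T,P)[0]);print(s[:2],proj(S,P),t[:2],proj(T,P),tri(S,s[0],T,t[0]))
cv2.imwrite("pics/t4.png",cv2.resize(T["color"][95:175,190:350],(800,400),interpolation=2)[:,:,::-1])
# tray front lip & walls: bright mask extents in top view
```

```text
[ 0.51999973 -0.33525448  0.30312517] [3.73116707e-04 9.99682262e-01 2.52002495e-02 4.27332459e-04]
(array([181.66839378, 188.50777202]), np.int32(386)) [[175.59086466 188.13988269]] (array([271.74712644, 120.81609195]), np.int32(87)) [[272.23910276 120.9861245 ]] (array([ 0.70652904, -0.05710997,  0.23545541]), np.float64(0.012060984844541446))
```

View pics/t4.png

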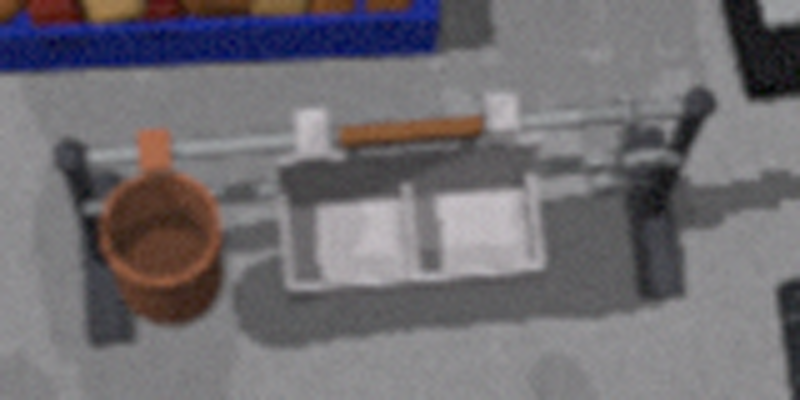

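The top crop shows the caddy between the cup (160,230) and strainer (630,115), with two empty bays at (360,235) and (485,225). The lip corners are at (292,288) and (542,268).

Run:
```python
from h import *
T=load("top4.npz")
for u in((292,288),(542,268),(418,278)): print(plane(T,np.array(u)/5+[189.6,94.6],.148))
```

```text
[0.64130323 0.01561879 0.148     ]
[ 0.64772978 -0.14754795  0.148     ]
[ 0.64444869 -0.06646978  0.148     ]
```

Call:
step_arm:
  deltas:
    - {"x":0.2,"y":-0.4,"z":0,"roll":0,"jaw":30}
    - {"x":0.4,"y":-0.6,"z":0,"roll":0,"jaw":30}
    - {"x":0.4,"y":-0.6,"z":0,"roll":0,"jaw":30}
    - {"x":0.4,"y":-0.6,"z":0,"roll":0,"jaw":30}
    - {"x":0.4,"y":-0.6,"z":0,"roll":0,"jaw":30}
    - {"x":0.4,"y":-0.6,"z":0,"roll":0,"jaw":30}
    - {"x":0.4,"y":-0.6,"z":0,"roll":0,"jaw":30}
    - {"x":0.4,"y":-0.6,"z":0,"roll":0,"jaw":30}

```text
time: 14.65
tcp_pos: [0.6299, -0.1444, 0.2998]
orientation: [-0.0, 1.0, 0.025, -0.002]
force: [-0.7, -0.6, -1.1]
grip_width: 0.0437
finger_force: 20.0
```

Call:
step_arm:
  deltas:
    - {"x":0.4,"y":-0.5,"z":0,"roll":0,"jaw":30}
    - {"x":0.4,"y":-0.4,"z":0,"roll":0,"jaw":30}
    - {"x":0.2,"y":0,"z":0,"roll":0,"jaw":30}
    - {"x":0,"y":0,"z":0,"roll":0,"jaw":30}
    - {"x":0,"y":0,"z":0,"roll":0,"jaw":30}

```text
time: 15.07
tcp_pos: [0.6678, -0.1085, 0.3001]
orientation: [-0.0, 1.0, 0.025, -0.002]
force: [-0.2, 0.2, -1.2]
grip_width: 0.0433
finger_force: 20.0
```

Call:
step_arm:
  deltas:
    - {"x":0.28,"y":-0.03,"z":0,"roll":0,"jaw":30}
    - {"x":0,"y":0,"z":0,"roll":0,"jaw":30}
    - {"x":0,"y":0,"z":0.5,"roll":0,"jaw":30}
    - {"x":0,"y":0,"z":0.6,"roll":0,"jaw":30}
    - {"x":0,"y":0,"z":0.5,"roll":0,"jaw":30}
    - {"x":0,"y":0,"z":0.35,"roll":0,"jaw":30}
    - {"x":0,"y":0,"z":0.1,"roll":0,"jaw":30}
    - {"x":0,"y":0,"z":0,"roll":0,"jaw":30}

```text
time: 15.73
tcp_pos: [0.6786, -0.1071, 0.219]
orientation: [0.0, 1.0, 0.024, -0.001]
force: [-0.3, -0.2, -0.2]
grip_width: 0.0439
finger_force: 20.0
```

Call:
step_arm:
  deltas:
    - {"x":0,"y":0,"z":0.05,"roll":0,"jaw":30}
    - {"x":0,"y":0,"z":0.05,"roll":0,"jaw":30}
    - {"x":0,"y":0,"z":0,"roll":0,"jaw":30}

```text
time: 15.98
tcp_pos: [0.6802, -0.106, 0.2173]
orientation: [0.0, 1.0, 0.025, 0.001]
force: [-0.4, -0.7, -1.7]
grip_width: 0.0435
finger_force: 20.0
```

Call:
step_arm:
  deltas:
    - {"x":0,"y":0,"z":0.05,"roll":0,"jaw":30}
    - {"x":0,"y":0,"z":0.05,"roll":0,"jaw":30}
    - {"x":0,"y":0,"z":0,"roll":0,"jaw":30}

```text
time: 16.23
tcp_pos: [0.6796, -0.1059, 0.2121]
orientation: [0.0, 1.0, 0.025, -0.0]
force: [0.8, -0.2, -0.5]
grip_width: 0.0433
finger_force: 20.0
```

Call:
step_arm:
  deltas:
    - {"x":0,"y":0,"z":0.05,"roll":0,"jaw":30}
    - {"x":0,"y":0,"z":0.03,"roll":0,"jaw":30}
    - {"x":0,"y":0,"z":0,"roll":0,"jaw":30}

```text
time: 16.48
tcp_pos: [0.6796, -0.106, 0.2087]
orientation: [0.0, 1.0, 0.025, -0.0]
force: [-0.6, 0.1, -2.2]
grip_width: 0.0435
finger_force: 20.0
```

Call:
step_arm:
  deltas:
    - {"x":0,"y":0,"z":0.04,"roll":0,"jaw":30}
    - {"x":0,"y":0,"z":0,"roll":0,"jaw":30}
    - {"x":0,"y":0,"z":0,"roll":0,"jaw":30}

```text
time: 16.73
tcp_pos: [0.6797, -0.106, 0.2075]
orientation: [0.0, 1.0, 0.025, -0.0]
force: [-0.4, -0.0, -1.0]
grip_width: 0.0435
finger_force: 20.0
```

Call:
step_arm:
  deltas:
    - {"x":0,"y":0,"z":0.04,"roll":0,"jaw":30}
    - {"x":0,"y":0,"z":0.02,"roll":0,"jaw":30}
    - {"x":0,"y":0,"z":0,"roll":0,"jaw":30}

```text
time: 16.98
tcp_pos: [0.6801, -0.106, 0.2071]
orientation: [0.0, 1.0, 0.025, 0.001]
force: [-1.9, 0.4, 5.1]
grip_width: 0.0433
finger_force: 20.1
```

Call:
step_arm:
  deltas:
    - {"x":0,"y":0,"z":-0.02,"roll":0,"jaw":48}
    - {"x":0,"y":0,"z":0,"roll":0,"jaw":54}
    - {"x":0,"y":0,"z":0,"roll":0,"jaw":60}
    - {"x":0,"y":0,"z":0,"roll":0,"jaw":60}
    - {"x":0,"y":0,"z":-0.3,"roll":0,"jaw":60}
    - {"x":0,"y":0,"z":-0.7,"roll":0,"jaw":60}
    - {"x":0,"y":0,"z":-0.8,"roll":0,"jaw":60}
    - {"x":0,"y":0,"z":-0.7,"roll":0,"jaw":60}

```text
time: 17.65
tcp_pos: [0.6797, -0.1059, 0.3083]
orientation: [-0.0, 1.0, 0.025, 0.0]
force: [0.1, -0.2, 0.8]
grip_width: 0.0596
finger_force: 0.0
```

Call:
step_arm:
  deltas:
    - {"x":-0.66,"y":0.6,"z":0,"roll":0,"jaw":66}
    - {"x":-0.66,"y":0.6,"z":0,"roll":0,"jaw":66}
    - {"x":-0.66,"y":0.6,"z":0,"roll":0,"jaw":66}
    - {"x":-0.66,"y":0.6,"z":0,"roll":0,"jaw":66}
    - {"x":-0.66,"y":0.6,"z":0,"roll":0,"jaw":66}
    - {"x":-0.66,"y":0.6,"z":0,"roll":0,"jaw":66}
    - {"x":-0.66,"y":0.6,"z":0,"roll":0,"jaw":66}
    - {"x":-0.66,"y":0.6,"z":0,"roll":0,"jaw":66}

```text
time: 18.32
tcp_pos: [0.4772, -0.3092, 0.3071]
orientation: [0.001, 1.0, 0.025, 0.0]
force: [0.8, 0.5, -0.2]
grip_width: 0.0658
finger_force: 0.0
```

Call:
step_arm:
  deltas:
    - {"x":-0.66,"y":0.6,"z":0,"roll":0,"jaw":66}
    - {"x":-0.66,"y":0.6,"z":0,"roll":0,"jaw":66}
    - {"x":0,"y":0,"z":0,"roll":0,"jaw":66}
    - {"x":0,"y":0,"z":0.7,"roll":0,"jaw":66}
    - {"x":0,"y":0,"z":0.7,"roll":0,"jaw":66}
    - {"x":0,"y":0,"z":0.7,"roll":0,"jaw":66}
    - {"x":0,"y":0,"z":0,"roll":0,"jaw":66}
    - {"x":0,"y":0,"z":0,"roll":0,"jaw":66}

```text
time: 18.98
tcp_pos: [0.4278, -0.3583, 0.2217]
orientation: [-0.001, 1.0, 0.025, -0.001]
force: [0.7, -0.6, 0.6]
grip_width: 0.0661
finger_force: 0.0
```

Run:
```python
from h import *
from plant import observe,get_image
S,T=get_image("scene"),get_image("top");np.savez("top5.npz",**T)
o=observe();print(o["tcp_pos"],o["orientation"])
for k,lo,hi,p in(("red",(0,150,60),(6,255,255),(.68,-.106,.205)),("green",(50,120,40),(80,255,255),(.4285,-.36,.105))):
    s=blob(S,lo,hi,proj(S,[p])[0]);t=blob(T,lo,hi,proj(T,[p])[0]);print(k,s[:2],proj(S,[p]),t[:2],proj(T,[p]),plane(T,t[0],p[2]+.008),plane(S,s[0],p[2]+.002))
im=np.hstack([cv2.resize(S["color"][110:260,110:270],(400,375),interpolation=2),cv2.resize(T["color"][90:240,200:360],(400,375),interpolation=2)])
cv2.imwrite("pics/r5.png",im[:,:,::-1])
```

```text
[ 0.42926791 -0.35936343  0.22424245] [0.00103764 0.99968053 0.02522846 0.00113094]
red (array([176.79545455, 179.84848485]), np.int32(132)) [[174.82682231 185.43610195]] (array([285.90506329, 133.4556962 ]), np.int32(158)) [[285.9890295  133.18432231]] [ 0.67615842 -0.10488349  0.213     ] [ 0.66368484 -0.11699996  0.207     ]
green (array([184.4       , 145.06428571]), np.int32(140)) [[184.90489464 145.6096678 ]] (array([365.85714286, 218.85714286]), np.int32(14)) [[366.00556267 213.84167782]] [ 0.4109477  -0.35558387  0.113     ] [ 0.42932971 -0.3610981   0.107     ]
```

View pics/r5.png

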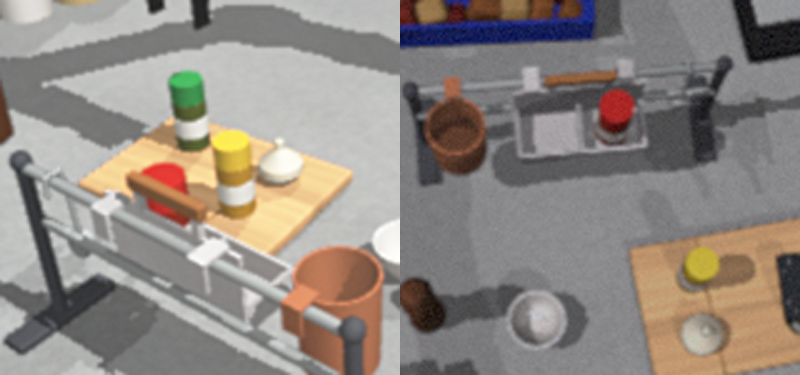

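The red jar stands upright in the right bay (red lid at (616,110) in the right crop), and the left bay at (555,130) is free. Now the green jar.

Call:
step_arm:
  deltas:
    - {"x":0,"y":0.02,"z":0.6,"roll":0,"jaw":66}
    - {"x":0,"y":0,"z":0.7,"roll":0,"jaw":66}
    - {"x":0,"y":0,"z":0.7,"roll":0,"jaw":66}
    - {"x":0,"y":0,"z":0.6,"roll":0,"jaw":66}
    - {"x":0,"y":0,"z":0.3,"roll":0,"jaw":66}
    - {"x":0,"y":0,"z":0,"roll":0,"jaw":66}
    - {"x":0,"y":0,"z":0,"roll":0,"jaw":66}

```text
time: 19.67
tcp_pos: [0.4291, -0.3603, 0.1075]
orientation: [0.001, 1.0, 0.025, 0.001]
force: [0.9, 0.0, 0.8]
grip_width: 0.0657
finger_force: 0.0
```

Call:
step_arm:
  deltas:
    - {"x":0,"y":0,"z":0,"roll":0,"jaw":30}
    - {"x":0,"y":0,"z":0,"roll":0,"jaw":30}
    - {"x":0,"y":0,"z":0,"roll":0,"jaw":30}
    - {"x":0,"y":0,"z":0,"roll":0,"jaw":30}
    - {"x":0,"y":0,"z":0,"roll":0,"jaw":30}
    - {"x":0,"y":0,"z":0,"roll":0,"jaw":30}
    - {"x":0,"y":0,"z":0,"roll":0,"jaw":30}
    - {"x":0,"y":0,"z":0,"roll":0,"jaw":30}
  force: 20

```text
time: 20.33
tcp_pos: [0.4286, -0.3603, 0.1068]
orientation: [0.001, 1.0, 0.025, 0.001]
force: [-0.7, -0.8, 5.8]
grip_width: 0.0438
finger_force: 19.9
```

Call:
step_arm:
  deltas:
    - {"x":0,"y":0,"z":-0.4,"roll":0,"jaw":30}
    - {"x":0,"y":0,"z":-0.8,"roll":0,"jaw":30}
    - {"x":0,"y":0,"z":-0.8,"roll":0,"jaw":30}
    - {"x":0,"y":0,"z":-0.8,"roll":0,"jaw":30}
    - {"x":0,"y":0,"z":-0.8,"roll":0,"jaw":30}
    - {"x":0,"y":0,"z":-0.8,"roll":0,"jaw":30}
    - {"x":0,"y":0,"z":-0.6,"roll":0,"jaw":30}
    - {"x":0,"y":0,"z":0,"roll":0,"jaw":30}

```text
time: 21.0
tcp_pos: [0.4299, -0.3606, 0.311]
orientation: [0.003, 1.0, 0.025, 0.003]
force: [0.6, -0.5, -0.6]
grip_width: 0.0437
finger_force: 20.0
```

Call:
step_arm:
  deltas:
    - {"x":0.2,"y":-0.4,"z":0,"roll":0,"jaw":30}
    - {"x":0.35,"y":-0.7,"z":0,"roll":0,"jaw":30}
    - {"x":0.35,"y":-0.7,"z":0,"roll":0,"jaw":30}
    - {"x":0.35,"y":-0.7,"z":0,"roll":0,"jaw":30}
    - {"x":0.35,"y":-0.7,"z":0,"roll":0,"jaw":30}
    - {"x":0.35,"y":-0.7,"z":0,"roll":0,"jaw":30}
    - {"x":0.35,"y":-0.7,"z":0,"roll":0,"jaw":30}
    - {"x":0.35,"y":-0.7,"z":0,"roll":0,"jaw":30}

```text
time: 21.67
tcp_pos: [0.5229, -0.141, 0.3042]
orientation: [-0.0, 1.0, 0.025, -0.001]
force: [0.9, -0.2, -1.3]
grip_width: 0.0439
finger_force: 20.0
```

Call:
step_arm:
  deltas:
    - {"x":0.35,"y":-0.7,"z":0,"roll":0,"jaw":30}
    - {"x":0.35,"y":-0.7,"z":0,"roll":0,"jaw":30}
    - {"x":0.35,"y":-0.7,"z":0,"roll":0,"jaw":30}
    - {"x":0.35,"y":-0.7,"z":0,"roll":0,"jaw":30}
    - {"x":0.5,"y":0,"z":0,"roll":0,"jaw":30}
    - {"x":0.5,"y":0,"z":0,"roll":0,"jaw":30}
    - {"x":0,"y":0,"z":0,"roll":0,"jaw":30}
    - {"x":0,"y":0,"z":0,"roll":0,"jaw":30}

```text
time: 22.33
tcp_pos: [0.6132, -0.0257, 0.3035]
orientation: [-0.001, 1.0, 0.026, -0.002]
force: [-0.2, 0.2, -1.4]
grip_width: 0.0438
finger_force: 20.0
```

Call:
step_arm:
  deltas:
    - {"x":0.4,"y":0.05,"z":0,"roll":0,"jaw":30}
    - {"x":0.5,"y":0,"z":0,"roll":0,"jaw":30}
    - {"x":0.4,"y":0,"z":0,"roll":0,"jaw":30}
    - {"x":0.27,"y":0,"z":0,"roll":0,"jaw":30}
    - {"x":0,"y":0,"z":0,"roll":0,"jaw":30}
    - {"x":0,"y":0,"z":0,"roll":0,"jaw":30}

```text
time: 22.83
tcp_pos: [0.6755, -0.0249, 0.3049]
orientation: [-0.0, 1.0, 0.025, -0.001]
force: [-0.3, 0.1, -0.8]
grip_width: 0.0437
finger_force: 20.0
```

Call:
step_arm:
  deltas:
    - {"x":0,"y":0,"z":0.5,"roll":0,"jaw":30}
    - {"x":0,"y":0,"z":0.6,"roll":0,"jaw":30}
    - {"x":0,"y":0,"z":0.5,"roll":0,"jaw":30}
    - {"x":0,"y":0,"z":0.35,"roll":0,"jaw":30}
    - {"x":0,"y":0,"z":0.15,"roll":0,"jaw":30}
    - {"x":0,"y":0,"z":0.05,"roll":0,"jaw":30}
    - {"x":0,"y":0,"z":0,"roll":0,"jaw":30}
    - {"x":0,"y":0,"z":0,"roll":0,"jaw":30}

```text
time: 23.5
tcp_pos: [0.677, -0.0247, 0.2214]
orientation: [0.0, 1.0, 0.025, 0.001]
force: [0.4, 0.5, -1.7]
grip_width: 0.0436
finger_force: 20.0
```

Expected contact is at TCP z ≈ 0.206.

Call:
step_arm:
  deltas:
    - {"x":0,"y":0,"z":0.1,"roll":0,"jaw":30}
    - {"x":0,"y":0,"z":0.1,"roll":0,"jaw":30}
    - {"x":0,"y":0,"z":0.08,"roll":0,"jaw":30}
    - {"x":0,"y":0,"z":0,"roll":0,"jaw":30}
    - {"x":0,"y":0,"z":0,"roll":0,"jaw":30}

```text
time: 23.92
tcp_pos: [0.6763, -0.0249, 0.2084]
orientation: [0.0, 1.0, 0.025, -0.0]
force: [-0.8, -0.7, -1.0]
grip_width: 0.0432
finger_force: 20.0
```

Call:
step_arm:
  deltas:
    - {"x":0,"y":0,"z":0.04,"roll":0,"jaw":30}
    - {"x":0,"y":0,"z":0.02,"roll":0,"jaw":30}
    - {"x":0,"y":0,"z":0,"roll":0,"jaw":30}

```text
time: 24.17
tcp_pos: [0.6765, -0.0248, 0.2064]
orientation: [0.0, 1.0, 0.025, 0.0]
force: [0.6, -0.0, -1.8]
grip_width: 0.0439
finger_force: 20.0
```

Call:
step_arm:
  deltas:
    - {"x":0,"y":0,"z":0.04,"roll":0,"jaw":30}
    - {"x":0,"y":0,"z":0.02,"roll":0,"jaw":30}
    - {"x":0,"y":0,"z":0,"roll":0,"jaw":30}

```text
time: 24.42
tcp_pos: [0.6763, -0.0248, 0.2037]
orientation: [0.0, 1.0, 0.025, -0.0]
force: [0.8, 0.7, -0.2]
grip_width: 0.0434
finger_force: 20.0
```

Call:
step_arm:
  deltas:
    - {"x":0,"y":0,"z":0.03,"roll":0,"jaw":30}
    - {"x":0,"y":0,"z":0,"roll":0,"jaw":30}
    - {"x":0,"y":0,"z":0,"roll":0,"jaw":30}

```text
time: 24.67
tcp_pos: [0.6764, -0.0248, 0.2036]
orientation: [0.0, 1.0, 0.025, 0.0]
force: [-3.4, -0.8, 5.3]
grip_width: 0.0437
finger_force: 19.9
```

Call:
step_arm:
  deltas:
    - {"x":0,"y":0,"z":-0.02,"roll":0,"jaw":48}
    - {"x":0,"y":0,"z":0,"roll":0,"jaw":54}
    - {"x":0,"y":0,"z":0,"roll":0,"jaw":58}
    - {"x":0,"y":0,"z":0,"roll":0,"jaw":58}
    - {"x":0,"y":0,"z":-0.3,"roll":0,"jaw":58}
    - {"x":0,"y":0,"z":-0.7,"roll":0,"jaw":58}
    - {"x":0,"y":0,"z":-0.8,"roll":0,"jaw":58}
    - {"x":0,"y":0,"z":-0.7,"roll":0,"jaw":58}

```text
time: 25.33
tcp_pos: [0.6765, -0.0248, 0.3059]
orientation: [-0.0, 1.0, 0.025, 0.0]
force: [0.4, 0.5, -0.2]
grip_width: 0.0576
finger_force: 0.0
```

Call:
step_arm:
  deltas:
    - {"x":-0.4,"y":0.6,"z":-0.2,"roll":0,"jaw":58}
    - {"x":-0.5,"y":0.7,"z":0,"roll":0,"jaw":58}
    - {"x":-0.5,"y":0.7,"z":0,"roll":0,"jaw":58}
    - {"x":-0.5,"y":0.7,"z":0,"roll":0,"jaw":58}
    - {"x":-0.5,"y":0.7,"z":0,"roll":0,"jaw":58}
    - {"x":-0.5,"y":0.7,"z":0,"roll":0,"jaw":58}
    - {"x":-0.5,"y":0.7,"z":0,"roll":0,"jaw":58}
    - {"x":-0.5,"y":0.7,"z":0,"roll":0,"jaw":58}

```text
time: 26.0
tcp_pos: [0.5308, -0.2535, 0.3126]
orientation: [0.0, 1.0, 0.025, 0.001]
force: [0.3, -0.1, 0.1]
grip_width: 0.0582
finger_force: 0.0
```

Call:
step_arm:
  deltas:
    - {"x":0,"y":0.7,"z":0,"roll":0,"jaw":58}
    - {"x":0,"y":0.7,"z":0,"roll":0,"jaw":58}
    - {"x":0,"y":0,"z":0,"roll":0,"jaw":58}
    - {"x":0,"y":0,"z":0,"roll":0,"jaw":58}
    - {"x":0,"y":0,"z":0,"roll":0,"jaw":58}
    - {"x":0,"y":0,"z":0,"roll":0,"jaw":58}

```text
time: 26.5
tcp_pos: [0.5352, -0.3065, 0.3121]
orientation: [-0.0, 1.0, 0.026, 0.0]
force: [-0.6, 0.4, -0.3]
grip_width: 0.0579
finger_force: 0.0
```

Run:
```python
from h import *
from plant import observe,get_image
S,T=get_image("scene"),get_image("top")
o=observe();print(o["tcp_pos"],o["force"])
im=np.hstack([cv2.resize(S["color"][110:260,110:270],(400,375),interpolation=2),cv2.resize(T["color"][90:240,200:360],(400,375),interpolation=2)])
cv2.imwrite("pics/r6.png",im[:,:,::-1])
```

```text
[ 0.53507785 -0.30670046  0.31204821] [-0.04079646  0.04880745  0.94309898]
```

View pics/r6.png

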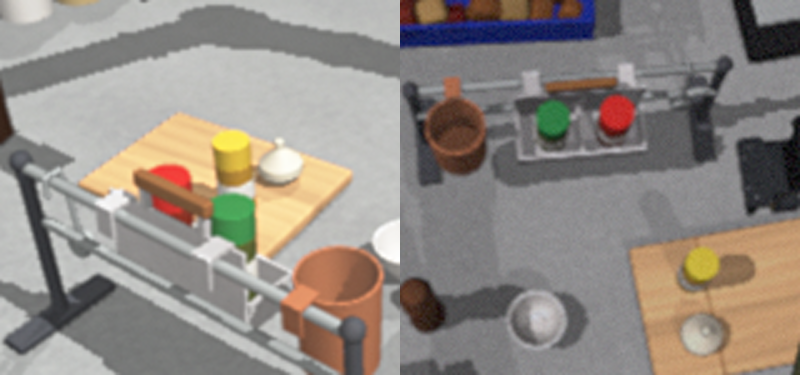

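The green lid at (553,120) and red lid at (616,115) stand upright, one in each bay. The hooks are still over the bar and everything else is in place.

```bash
python3 -c "
from plant import close_job
print(close_job())"
```

```text
the job is handed in; nothing more can be done
None
```

The job is handed in. In the last pictures the caddy hangs by both hooks on the upper bar, with the red jar in its right bay and the green in its left, both upright and released, and the other things undisturbed; no verdict was returned.

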